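# Spread a circlip over the cart axle and hold it at its groove

### The job

The circlip pliers lie across the small enamel tin with the circlip already hooked on their bent tips. Squeeze the handles together until the circlip is fully spread, bring it over the end of the upright cart axle and, keeping it spread all the way, slide it level and gently down the shaft until it lies in line with the groove just above the brass washer. Finish there still holding the pliers squeezed, with the circlip spread around the groove and not let go (I want to check the end float before it snaps in), and leave the tin and everything else on the bench where they are.

Things in the scene. Friction and masses are not known exactly. Their poses are not given: they have to be found in the camera images.
- pliers_grip (a point): Where to grip the circlip pliers: midway between the two red handles, at their mid-height, 42 mm above the bench at the start. Axes: x along the pliers to the tips, y across the handles (squeeze along it), z up. Each handle is a flat-sided bar 12 mm wide, 14 mm high, 40 mm either way along x from here. Width over both handles here: 62 mm relaxed, 40 mm at the stop (outer faces then parallel).
- circlip_centre (a point): Centre of the spread circlip's opening, at mid-thickness, fixed to the pliers: 142.3 mm ahead of pliers_grip along x, 25.75 mm below it, same axes. Steel C-ring 2.5 mm thick, 43 mm across, square to z; ears on the tips at the handle side, closed back ahead. Spread, its opening is 34 mm (2 mm clear all round the shaft); relaxed it cannot pass. The jaws are 18.75 mm higher and clear of the shaft.
- handle_l (a joint): How far each handle is squeezed, and so the circlip spread: 0 relaxed, 0.14 rad at the stop, fully spread. It clears the shaft only above about 0.08. A spring and the circlip hold the handles apart: about 7 N on each begins to move them, 14 N reaches the stop; they spring back when released.
- groove (a point): Middle of the dark groove (5 mm wide, 27 mm in diameter) on the axis of the steel axle stub, 67.5 mm above the bench; z up along the shaft, which is 30 mm in diameter. The groove's lower edge is the top of the brass thrust washer (56 mm in diameter, 65 mm above the bench): a circlip resting on the washer is in line with the groove, its centre 1.25 mm below this point.
- axle_end (a point): Middle of the free upper end of the axle stub, 15 mm above the middle of the groove; the last 5 mm are tapered from 30 to 22 mm in diameter.
- axle: The axle stub standing upright on its 150 mm square bolt plate, 10 mm thick, fixed to the bench; origin under its centre at the bench, z up along the shaft.
- wheel: The cart wheel lying on the axle stub: black tyre, yellow rim, 140 mm in diameter, top of the tyre 60 mm and of the hub 62 mm above the bench, free to turn about the shaft; origin at its centre.
- pliers: The circlip pliers with their circlip: dark steel, red grips, 165 mm long, about 0.16 kg, balancing about 9 mm behind the pivot. Origin at the pivot, on the handles' underside (35 mm above the bench at the start), 77 mm ahead of pliers_grip; same axes. The tips bend 90 degrees down. The handles overhang the tin: pressing down on them tips the nose up.
- tin: Small white enamel tin, blue rim, brass screws in it, open, 66 x 120 x 35 mm (x, y, z), origin under its centre, loose, 0.45 kg. The pliers lie across its two long rims, roughly along its x at its middle, handles overhanging over free bench on one side, circlip on the other. Not to be moved.
- mug: Blue ceramic mug of brass wood screws, 80 mm in diameter, 90 mm high; bystander.
- socket: Chrome spark plug socket standing upright, 25 mm in diameter, 65 mm high; bystander.
- hinge_pin: Steel hinge pin lying flat, 82 mm long, 8 mm thick with a 12 mm head; bystander.
- grease_can: Green round grease can with a steel lid, 76 mm in diameter, 58 mm high; bystander.
- wrench: Steel wrench lying flat, 190 mm long; bystander.
There are look-alikes about, which are no part of the job. Of the things that look like the pliers, the largest one is meant.

How it is judged:
On the way, in this order (a step that is already met when the one before it is completed fails the run):
1. the pliers are held and lifted clear of the tin (contact force between the fingers and pliers above 3 N and contact force between pliers and tin below 0.2 N and distance of pliers from where it was at the start of the episode above 0.02 m), for 0.1 s.
2. the circlip is held spread above the end of the axle (value of joint handle_l above 0.1 rad and horizontal distance between circlip_centre and axle_end below 0.012 m and z of circlip_centre in the frame of axle_end between 0 and 0.08 m), for 0.1 s.
At the end, for the whole second after the job is handed in: Circlip around the shaft within 4 mm of its axis, level within 0.1 rad, from 3 mm below to 2 mm above mid-groove, under 15 N on the axle (resting on the washer counts), still spread (handle_l above 0.1) by fingers gripping the pliers (over 5 N), still, touching neither wheel nor tin (horizontal distance between circlip_centre and groove below 0.004 m and z of circlip_centre in the frame of groove between -0.003 and 0.002 m and angle between circlip_centre's own z axis and vertical below 0.1 rad and value of joint handle_l above 0.1 rad and contact force between the fingers and pliers above 5 N and contact force between pliers and axle below 15 N and contact force between pliers and wheel below 0.5 N and contact force between pliers and tin below 0.2 N and linear speed of pliers below 0.02 m/s); the arm keeps its last pose, push and grip.
It fails at once if the circlip is forced onto the shaft unspread, or let close on it (horizontal distance between circlip_centre and groove below 0.008 m and z of circlip_centre in the frame of axle_end below -0.005 m and value of joint handle_l below 0.07 rad).
It fails at once if the circlip or pliers are rammed against the axle (over 40 N) (contact force between pliers and axle above 40 N).
It fails at once if the tin is shoved more than 25 mm (distance of tin from where it was at the start of the episode above 0.025 m).
It fails at once if a bystander is disturbed (moved more than 20 mm) (distance of any of mug, socket, hinge_pin, grease_can, wrench from where it was at the start of the episode above 0.02 m).
It also fails if it takes over 42 s, if anything falls off the work surface, if the arm or the gripper's body presses on something with over 40 N, if the wrist force passes 120 N, or if a joint passes its speed limit or range.

### The arm

A 6-joint arm with a two-finger parallel gripper is mounted at the origin on the work surface. World frame = base frame: x ahead of the robot, y to its left, z up, the work surface at z = 0. Lengths are in m, angles in rad, forces in N, time in s.
With the tool pointing down it reaches from about 0.375 to 0.9 m from the base axis. Payload 3.1 kg.
Tool frame: the origin (TCP) lies between the finger pads; the fingertips stand 22 mm ahead of it and the grasp point (between the pads) lies 3 mm ahead of it; z points along the fingers, y is the line along which they close (so a half turn about z gives the same grasp; the last joint's range is limited). The gripper opens to 87 mm and grips with 3 to 60 N. Pads are 19 mm wide; open, the fingers measure 117 mm over their backs; the gripper's body (75 mm by 190 mm) begins 51 mm behind the grasp point.
Start: joints at [1.109, 0.527, 1.433, -0, 1.181, -0.178], TCP at [0.175, 0.6, 0.245] pointing down, gripper open.
Joint ranges: [-3.08, 3.08], [-0.75, 2.2], [0.22, 2.44], [-1.43, 4.57], [0, 2.65], [-2.85, 2.85]. Speed limits (rad/s): [2.79, 2.79, 3.14, 3.14, 3.14, 3.14].

### API

Orientations are given as a unit quaternion [x, y, z, w].
In Python, from rig import get_obs, camera, get_calibration, hand_in, cut_out gives the robot as it stands.
- The arm moves only by the shell command python3 -m inch 'ROWS' [OPENING] [FORCE]. ROWS is JSON, one flat list of numbers, 6 for each row, row after row: the shift along the tool's x, y, z scaled (see below), then the turn, a rotation vector about the tool's x, y, z scaled (see below). A call has 1 to 20 rows; each row is the pose to reach, as a shift and turn from the pose commanded when the call began, along the tool's axes at that moment; what a row does not reach only later rows make up. The controller multiplies each number of a shift by 0.08 m and each number of a turn by 90 degrees. A row lasts 1/12 s, in which the tool goes at most 41.7 mm and 7.16 degrees, less where a joint would pass 70% of its speed; a pose out of reach is approached as far as the arm can. A call with a number of a shift or a turn outside -1 to 1 is refused whole. A call with a gripper value outside its range is refused whole. OPENING is the finger opening in mm, from 0 to 87, set as the call begins (- or left out, the last holds). The fingers move at their own pace and stop on an object; FORCE is the grip in N (left out, the last holds). Time passes only in rows, so rows that repeat a pose let the fingers close. It gives the time, the measured TCP pose, the force, the opening and the grip force at its end, in the units of the state.
- get_obs(): the state, without advancing time (a new reading comes with each control period).
- camera(name): name is "scene" or "top"; returns the picture (400x640x3 uint8, red, green, blue); there is no depth.
- get_calibration(name): a dict with "vertical_fov" (degrees; the focal length in pixels is half the picture's height over the tangent of half this angle, whatever the lens; pixels are square), "cx", "cy" (the principal point, pixels), "T" (4x4, takes a point from camera to world coordinates). Camera axes: x right, y down, z forward; pixel columns grow to the right and rows downward; lengths in m; the calibration is good to about 2 mm. A picture is of the moment at which its call begins. get_calibration takes no time and is no camera call.
- hand_in(): hands the job in; it is judged then, once.
Trained networks look in the newest picture that a camera, given by its name, has taken for a name from the list of things; names that differ only in an ending like _2 or _b are one class to them, and where a whole thing is asked for, a point or a joint stands for the part that bears it (a point fixed in the world has none). Each returns a list of dicts, best first, with "conf" (0 to 1); they miss things now and then, are a little off and sometimes report something else, mostly with a low value. They report only what shows in the picture. A call takes as long as a camera call. They do not tell look-alikes from the thing itself.
- cut_out(camera, thing): "region" (400x640 bool, what is visible of it) and "bbox" ([left, top, right, bottom] in pixels, round what is visible of it).
The state is a dict: "time": time; "q": joint angles; "joint_velocities": joint speeds; "joint_torque": joint torques, N m; "position": TCP position; "tool_rot": TCP orientation; "ft_force": force on the tool from outside, world axes, zero at the start; "moment": the same for the moment, N m; "grip_width": finger opening in m; "grip_force": force on a finger pad.
Only numpy, scipy, OpenCV 4.12 (cv2) and the standard library are available. Lean on these libraries where they do the work, as an engineer would, in place of code of your own. Each camera call takes 0.05 s, during which the arm holds its last target. There are 200 camera calls.

## Working session

There is one attempt and no reset: what is moved stays moved. The work goes in short steps, Python scripts to look and compute and a shell command to move; the robot and the scene stay as the last step left them, time stands still between calls to the robot, and variables do not carry over. Pictures are saved under pics/ and viewed, at most 10 in all, crops included, and the job is handed in when it is done.

```bash
ls; mkdir -p pics; python3 - <<'E'
from rig import *
import cv2,numpy as np
for n in("scene","top"):
    im=camera(n);cv2.imwrite(f"pics/{n}0.png",im[:,:,::-1]);c=get_calibration(n);print(n,c)
    for t in("pliers","axle","tin","wheel"):
        print(t,[(round(d["conf"],2),d["bbox"],int(d["region"].sum())) for d in cut_out(n,t)])
o=get_obs();print({k:np.round(v,3) for k,v in o.items()})
E
```

```text
pics
scene {'vertical_fov': 47.19238598099973, 'cx': 317.12549969281025, 'cy': 198.39728563185548, 'T': array([[-0.11634726,  0.75793132, -0.64187493,  1.31134451],
       [ 0.99316837,  0.09459929, -0.06831962,  0.07465499],
       [ 0.00893933, -0.64543867, -0.76375978,  0.95315074],
       [ 0.        ,  0.        ,  0.        ,  1.        ]])}
pliers [(0.79, [196.3, 252.6, 227.0, 288.0], 263), (0.63, [232.6, 174.6, 259.0, 223.9], 510), (0.52, [280.7, 172.2, 319.6, 191.5], 232), (0.34, [346.7, 198.3, 423.3, 264.1], 3177)]
axle [(0.85, [343.3, 196.9, 423.6, 259.8], 3266)]
tin [(0.63, [225.7, 197.3, 277.4, 227.5], 1068), (0.62, [347.4, 195.0, 423.4, 262.5], 3252)]
wheel [(0.76, [354.8, 200.1, 413.2, 245.9], 1934)]
top {'vertical_fov': 53.74555048537211, 'cx': 321.1546444873026, 'cy': 201.7005135433792, 'T': array([[ 2.58085147e-02, -9.70217592e-01,  2.40856275e-01,
         3.68724786e-01],
       [-9.99644554e-01, -2.66588095e-02, -2.71966095e-04,
        -7.16013930e-03],
       [ 6.68480785e-03, -2.40763645e-01, -9.70560756e-01,
         1.06329199e+00],
       [ 0.00000000e+00, 
[... 166 characters left out ...]
7, [222.5, 178.8, 289.3, 247.0], 2999)]
tin [(0.91, [358.5, 200.0, 407.9, 236.0], 1039)]
wheel [(0.9, [227.9, 182.4, 278.4, 238.2], 1854), (0.38, [368.9, 187.1, 414.0, 256.4], 683)]
{'time': np.float64(0.5), 'q': array([ 1.109,  0.528,  1.433,  0.   ,  1.181, -0.179]), 'joint_velocities': array([ 0.001, -0.001,  0.001,  0.   , -0.002,  0.   ]), 'joint_torque': array([-1.0000e-03, -4.3961e+01, -1.7679e+01,  6.3000e-02,  5.1000e-02,
       -0.0000e+00]), 'position': array([0.175, 0.6  , 0.244]), 'tool_rot': array([ 0.141,  0.99 , -0.   , -0.   ]), 'ft_force': array([ 0.088, -0.717, -1.009]), 'moment': array([0.004, 0.043, 0.005]), 'grip_force': np.float64(0.0), 'grip_width': np.float64(0.087)}
```

```bash
sleep 1; ls pics
```

```text
scene0.png
top0.png
```

```bash
python3 - <<'E'
import cv2
for n,(a,b,c,d) in {"top":(200,120,440,280),"scene":(180,150,440,300)}.items():
    im=cv2.imread(f"pics/{n}0.png");cv2.imwrite(f"pics/{n}_crop.png",cv2.resize(im[b:d,a:c],None,fx=3,fy=3,interpolation=cv2.INTER_CUBIC))
E
```

```text
(no output)
```

View pics/top0.png

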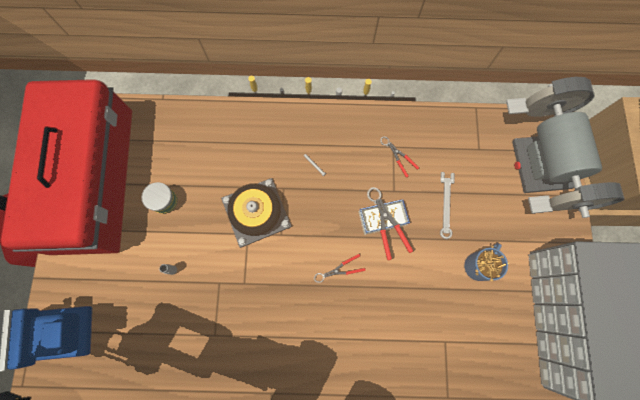

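View pics/top_crop.png

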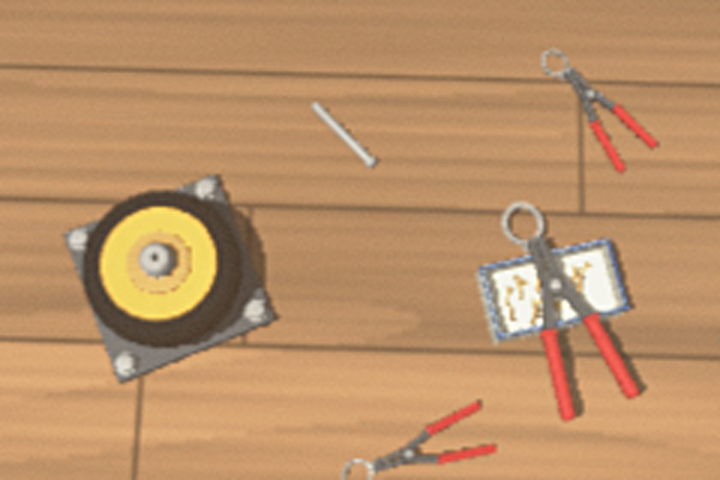

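View pics/scene_crop.png

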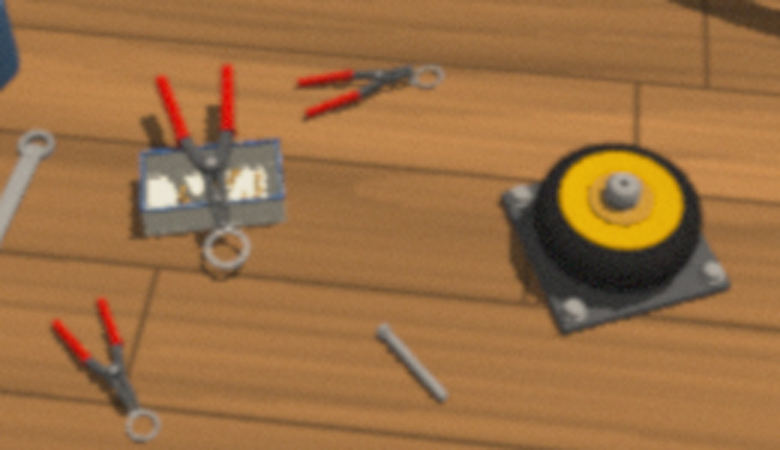

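Candidates in the top view: pliers across the tin (393,225), the largest; a small pair at (402,157); another small pair at (342,270). I choose the one on the tin, which carries its circlip at about (374,194), as the crops confirm. The axle end is at top (251.7,205.7) and scene (388.3,211).

```bash
cat > h.py <<'E'
import numpy as np,cv2
from rig import *
from scipy.optimize import least_squares,minimize
C={n:get_calibration(n) for n in("scene","top")}
def proj(n,P):
    c=C[n];T=c["T"];p=(np.atleast_2d(P)-T[:3,3])@T[:3,:3];f=200/np.tan(np.radians(c["vertical_fov"]/2))
    return np.c_[f*p[:,0]/p[:,2]+c["cx"],f*p[:,1]/p[:,2]+c["cy"]]
def ray(n,uv,z):
    c=C[n];T=c["T"];f=200/np.tan(np.radians(c["vertical_fov"]/2))
    d=T[:3,:3]@np.array([(uv[0]-c["cx"])/f,(uv[1]-c["cy"])/f,1]);o=T[:3,3];return (o+d*(z-o[2])/d[2])[:2]
def red(im):
    h=cv2.cvtColor(im,cv2.COLOR_RGB2HSV);return (((h[...,0]<8)|(h[...,0]>172))&(h[...,1]>150)&(h[...,2]>90)).astype(np.uint8)
def yellow(im):
    h=cv2.cvtColor(im,cv2.COLOR_RGB2HSV);return ((h[...,0]>20)&(h[...,0]<32)&(h[...,1]>190)&(h[...,2]>140)).astype(np.uint8)
def soft(polys,box,S=16):  # antialiased silhouette
    l,t,r,b=box;m=np.zeros(((b-t)*4,(r-l)*4),np.uint8)
    for p in polys:
        q=((p-[l,t]+.5)*4-.5)*S;cv2.fillConvexPoly(m,cv2.convexHull(np.round(q).astype(np.int32)),255,cv2.LINE_AA,4)
    return cv2.resize(m,(r-l,b-t),interpolation=cv2.INTER_AREA)/255.
def bars(g,yaw,a=.14,off=25.):
    out=[]
    for s in(1,-1):
        P=np.array([[x,y,z] for x in(-.04,.04) for y in(-.006,.006) for z in(-.007,.007)])
        R=lambda t:np.array([[np.cos(t),-np.sin(t),0],[np.sin(t),np.cos(t),0],[0,0,1]])
        out.append((P@R(-s*a).T+[0,s*off/1000,0])@R(yaw).T+g)
    return out
E
cat > m1.py <<'E'
from h import *
ims={n:cv2.imread(f"pics/{n}0.png")[:,:,::-1].copy() for n in C}
boxes={"top":(365,205,425,270),"scene":(222,165,270,215)}
obs={n:cv2.GaussianBlur(red(ims[n])[b[1]:b[3],b[0]:b[2]].astype(float),(0,0),.7) for n,b in boxes.items()}
def cost(p,ns=("top","scene")):
    B=bars(np.array([p[0]/1e3,p[1]/1e3,.042]),p[2]/50)
    return sum(((cv2.GaussianBlur(soft([proj(n,b) for b in B],boxes[n]),(0,0),.7)-obs[n])**2).sum() for n in ns)
p0=[*1e3*ray("top",(398,240),.042),.1*50]
for ns in(("top",),("scene",),("top","scene")):
    r=minimize(cost,p0,args=(ns,),method="Nelder-Mead",options=dict(initial_simplex=np.array(p0)+np.array([[0,0,0],[12,0,0],[0,12,0],[0,0,8]])));print(ns,r.x[:2],"yaw",r.x[2]/50,r.fun,cost([1e4,0,0],ns) )
g=np.array([*r.x[:2]/1e3,.042]);y=r.x[2]/50
c=g+[.1423*np.cos(y),.1423*np.sin(y),-.02575];print("circlip",c,proj("top",c),proj("scene",c))
print("axle end",ray("top",(251.7,205.7),.0825),ray("scene",(388.3,211),.0825))
cs={}
for n,b in{"top":(220,175,292,250),"scene":(340,190,425,265)}.items():
    m=yellow(ims[n]);k=np.zeros_like(m);k[b[1]:b[3],b[0]:b[2]]=m[b[1]:b[3],b[0]:b[2]]
    pts=cv2.findNonZero(k);hull=cv2.convexHull(pts);e=cv2.fitEllipse(hull);cs[n]=e[0];print(n,e,k.sum())
f=least_squares(lambda P:np.r_[proj("top",P)[0]-cs["top"],proj("scene",P)[0]-cs["scene"]],[.38,.2,.06]);print("wheel",f.x,f.fun)
E
python3 m1.py
```

```text
('top',) [ 520.84826879 -201.23351211] yaw 0.35823680232480953 21.441770426771733 247.27737293383393
('scene',) [ 516.33523752 -201.90721372] yaw 0.33281929397687515 31.379496415955643 153.91498729959804
('top', 'scene') [ 520.23083163 -201.09985748] yaw 0.3506444779498393 57.2667592656045 401.19236023343194
circlip [ 0.65387209 -0.15221936  0.01625   ] [[374.03753476 194.17077787]] [[254.70284234 232.12156419]]
axle end [0.59674582 0.16940038] [0.59809444 0.17361397]Traceback (most recent call last):
  File "m1.py", line 17, in <module>
    pts=cv2.findNonZero(k);hull=cv2.convexHull(pts);e=cv2.fitEllipse(hull);cs[n]=e[0];print(n,e,k.sum())
                                ~~~~~~~~~~~~~~^^^^^
cv2.error: OpenCV(4.12.0) /io/opencv/modules/imgproc/src/convhull.cpp:143: error: (-215:Assertion failed) total >= 0 && (depth == CV_32F || depth == CV_32S) in function 'convexHull'
```

```bash
python3 - <<'E'
import cv2
im=cv2.imread("pics/top0.png");print(cv2.cvtColor(im,cv2.COLOR_BGR2HSV)[205,235:272].tolist())
E
sed -i 's/(h\[...,0\]>20)&(h\[...,0\]<32)&(h\[...,1\]>190)&(h\[...,2\]>140)/(h[...,0]>19)\&(h[...,0]<32)\&(h[...,1]>150)\&(h[...,2]>110)/' h.py; sed -i 's/^for ns in.*/for ns in(("top","scene"),):/' m1.py; python3 m1.py
```

```text
[[24, 147, 247], [24, 149, 244], [24, 145, 243], [24, 149, 242], [24, 148, 242], [24, 149, 242], [24, 145, 242], [21, 141, 235], [20, 133, 230], [20, 135, 231], [19, 126, 225], [17, 70, 203], [17, 18, 203], [21, 20, 213], [21, 21, 205], [21, 25, 161], [14, 48, 102], [16, 28, 153], [23, 22, 213], [20, 25, 216], [21, 25, 190], [18, 34, 127], [16, 56, 113], [18, 110, 123], [18, 138, 187], [20, 134, 236], [19, 134, 232], [19, 133, 222], [20, 152, 222], [25, 147, 245], [25, 147, 244], [24, 148, 243], [25, 146, 243], [24, 148, 243], [24, 147, 244], [25, 144, 249], [20, 159, 243]]
('top', 'scene') [ 520.23083163 -201.09985748] yaw 0.3506444779498393 57.2667592656045 401.19236023343194
circlip [ 0.65387209 -0.15221936  0.01625   ] [[374.03753476 194.17077787]] [[254.70284234 232.12156419]]
axle end [0.59674582 0.16940038] [0.59809444 0.17361397]
top ((252.3868865966797, 207.28932189941406), (36.22911071777344, 38.2659797668457), 61.37177276611328) 146
scene ((386.576416015625, 216.2720947265625), (32.65571212768555, 42.176025390625), 101.71639251708984) 837
wheel [0.59760929 0.17171628 0.06066714] [-1.77625925e-01 -2.66857180e-05 -1.69117390e-01  1.04461416e-02]
```

```bash
m="python3 -m inch"
python3 -m inch '[-1,-0.6,0,0,0,0,-1,-0.6,0,0,0,0,-1,-0.6,0,0,0,0]'
python3 -m inch '[-1,-1,0,0,0,0,-1,-1,0,0,0,0,-1,-1,0,0,0,0]'
python3 -m inch '[-1,-1,0,0,0,0,-1,-1,0,0,0,0,-1,-1,0,0,0,0]'
```

```text
time: 0.75
position: [0.2409, 0.528, 0.2443]
tool_rot: [0.142, 0.99, -0.002, 0.001]
ft_force: [-1.1, -0.0, -0.6]
grip_width: 0.087
grip_force: 0.0
time: 1.0
position: [0.2935, 0.4301, 0.2446]
tool_rot: [0.142, 0.99, -0.0, 0.0]
ft_force: [-0.7, -0.4, -0.3]
grip_width: 0.087
grip_force: 0.0
time: 1.25
position: [0.3481, 0.3308, 0.2448]
tool_rot: [0.142, 0.99, -0.0, 0.0]
ft_force: [-0.6, 0.2, -0.5]
grip_width: 0.0871
grip_force: 0.0
```

```bash
python3 -m inch '[-1,-1,0,0,0,0,-1,-1,0,0,0,0,-1,-1,0,0,0,0]' >/dev/null
python3 -m inch '[-1,-1,0,0,0,0,-1,-1,0,0,0,0,-1,-1,0,0,0,0]' >/dev/null
python3 -m inch '[-1,-1,0,0,0,0,-1,-1,0,0,0,0,-1,-1,0,0,0,0]' >/dev/null
python3 -m inch '[-0.9,-1,0,0,0,0,-0.9,-1,0,0,0,0,-0.9,-1,0,0,0,0]' >/dev/null
python3 -m inch '[0,-1,0,0,0,0,0,-1,0,0,0,0]' >/dev/null
python3 -m inch '[0,-0.8,1,0,0,0.8,0,-0.8,1,0,0,0.8,0,-0.8,1,0,0,0.8,0,-0.8,1,0,0,0.8,0,-0.8,1,0,0,0.8,0,-0.8,1,0,0,0.8,0,-0.8,1,0,0,0.8,0,-0.8,1,0,0,0.8,0,-0.8,1,0,0,0.8,0,-0.8,1,0,0,0.8,0,-0.8,1,0,0,0.8]'
python3 -m inch '[0,0,0,0,0,0.8,0,0,0,0,0,0.8,0,0,0,0,0,0.8,0,0,0,0,0,0.8,0,0,0,0,0,0.8,0,0,0,0,0,0.8,0,0,0,0,0,0.8,0,0,0,0,0,0.8,0,0,0,0,0,0.8,0,0,0,0,0,0.8,0,0,0,0,0,0.8,0,0,0,0,0,0.8]'
cat >> h.py <<'E'
from scipy.spatial.transform import Rotation as Ro
def togo(pos,yaw):
    o=get_obs();R=Ro.from_quat(o["tool_rot"]);y=np.array([[np.cos(yaw),np.sin(yaw),0],[np.sin(yaw),-np.cos(yaw),0],[0,0,-1.]]).T
    print("t",o["time"],"pos",np.round(o["position"],4),"shift/.08",np.round(R.inv().apply(np.array(pos)-o["position"])/.08,3),"turn/90",np.round((R.inv()*Ro.from_matrix(y)).as_rotvec()/np.pi*2,4),"q",np.round(o["q"],2))
E
python3 -c "
from h import *
togo([.5202,-.2011,.045],.3506)"
```

```text
time: 3.33
position: [0.5171, -0.1997, 0.1647]
tool_rot: [0.697, 0.717, 0.0, 0.0]
ft_force: [0.8, 0.1, 0.3]
grip_width: 0.0873
grip_force: 0.0
time: 4.33
position: [0.5169, -0.1997, 0.1646]
tool_rot: [0.985, 0.174, 0.0, 0.0]
ft_force: [-0.4, 0.5, -1.0]
grip_width: 0.0869
grip_force: 0.0
t 4.3333 pos [ 0.5169 -0.1997  0.1646] shift/.08 [0.033 0.031 1.495] turn/90 [ 0.0001 -0.0001 -0.0009] q [-0.57  0.54  1.69  0.    0.91  0.65]
```

```bash
python3 -m inch '[0.03,0.03,0.9,0,0,0,0.03,0.03,0.9,0,0,0,0.03,0.03,0.9,0,0,0]'
python3 -m inch '[0,0,0.2,0,0,0,0,0,0.4,0,0,0,0,0,0.6,0,0,0,0,0,0.6,0,0,0,0,0,0.6,0,0,0]'
python3 - <<'E'
from h import *
togo([.5202,-.2011,.045],.3506)
a=[cv2.resize(camera(n)[t:b,l:r,::-1],None,fx=4,fy=4,interpolation=cv2.INTER_CUBIC) for n,(l,t,r,b) in {"top":(350,180,440,270),"scene":(205,160,295,250)}.items()]
cv2.imwrite("pics/g1.png",np.hstack(a))
E
```

```text
time: 4.58
position: [0.5167, -0.1993, 0.0877]
tool_rot: [0.985, 0.173, -0.004, -0.004]
ft_force: [-0.3, -0.0, -0.6]
grip_width: 0.0867
grip_force: 0.0
time: 5.0
position: [0.5199, -0.2011, 0.0451]
tool_rot: [0.985, 0.172, -0.0, -0.0]
ft_force: [-0.5, 0.8, 0.5]
grip_width: 0.0868
grip_force: 0.0
t 5.0 pos [ 0.5199 -0.2011  0.0451] shift/.08 [0.004 0.001 0.001] turn/90 [-0.0003  0.0002 -0.0027] q [-0.57  0.74  1.74  0.    0.66  0.65]
```

View pics/g1.png

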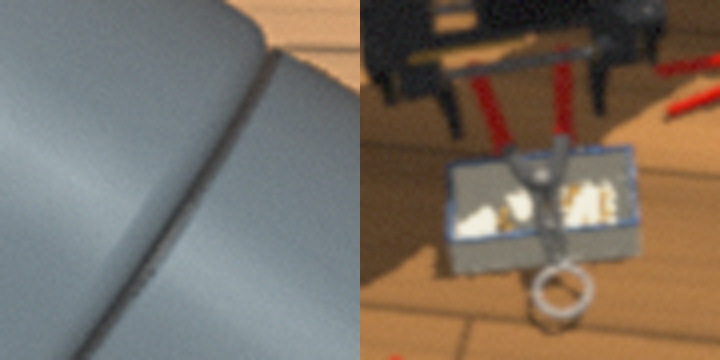

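The arm hides the top view. The scene crop shows the red handles centred between the two fingers at about (222–250, 185), with the circlip undisturbed at (255,233).

```bash
python3 -m inch '[0,0,0,0,0,0,0,0,0,0,0,0,0,0,0,0,0,0,0,0,0,0,0,0,0,0,0,0,0,0,0,0,0,0,0,0]' 58 15
python3 -m inch '[0,0,0,0,0,0,0,0,0,0,0,0,0,0,0,0,0,0,0,0,0,0,0,0,0,0,0,0,0,0,0,0,0,0,0,0,0,0,0,0,0,0,0,0,0,0,0,0]' 36 45
python3 -m inch '[0,0,0,0,0,0,0,0,0,0,0,0]' 36 55
```

```text
time: 5.6
position: [0.5197, -0.2012, 0.0447]
tool_rot: [0.985, 0.172, -0.0, 0.0]
ft_force: [-0.8, -1.1, 1.1]
grip_width: 0.0607
grip_force: 7.4
time: 6.27
position: [0.5199, -0.2013, 0.0447]
tool_rot: [0.985, 0.171, 0.0, 0.0]
ft_force: [-1.0, 0.0, 2.6]
grip_width: 0.0381
grip_force: 45.0
time: 6.43
position: [0.5199, -0.2013, 0.0447]
tool_rot: [0.985, 0.171, 0.0, 0.0]
ft_force: [-1.8, -1.1, 3.3]
grip_width: 0.0381
grip_force: 55.0
```

```bash
python3 -m inch '[0,0,-0.05,0,0,0,0,0,-0.1,0,0,0,0,0,-0.2,0,0,0,0,0,-0.35,0,0,0,0,0,-0.5,0,0,0,0,0,-0.65,0,0,0,0,0,-0.8,0,0,0,0,0,-0.95,0,0,0,0,0,-1,0,0,0,0,0,-1,0,0,0,0,0,-1,0,0,0]'
python3 -m inch '[0,0,-0.2,0,0,0,0,0,-0.35,0,0,0,0,0,-0.4,0,0,0,0,0,-0.4,0,0,0]'
python3 - <<'E'
from h import *
togo([.464,.123,.15],.3506)
E
```

```text
time: 7.35
position: [0.5198, -0.2011, 0.1249]
tool_rot: [0.985, 0.171, 0.0, 0.0]
ft_force: [-0.9, 0.5, -1.9]
grip_width: 0.0376
grip_force: 55.0
time: 7.68
position: [0.5201, -0.2013, 0.1569]
tool_rot: [0.985, 0.171, 0.0, 0.0]
ft_force: [0.3, 0.1, -1.5]
grip_width: 0.0378
grip_force: 55.0
t 7.6833 pos [ 0.5201 -0.2013  0.1569] shift/.08 [ 0.709 -4.052  0.083] turn/90 [ 0.0006 -0.0004 -0.0039] q [-0.57  0.56  1.69  0.    0.9   0.66]
```

```bash
python3 -m inch '[0.1,-0.25,0,0,0,0,0.15,-0.6,0,0,0,0,0.2,-1,0,0,0,0]' >/dev/null
python3 -m inch '[0.1,-0.5,0,0,0,0,0.2,-1,0,0,0,0]' >/dev/null
python3 -m inch '[0.1,-0.5,0,0,0,0,0.2,-1,0,0,0,0]' >/dev/null
python3 -m inch '[0.05,-0.5,0,0,0,0,0.1,-0.8,0,0,0,0,0.1,-1,0,0,0,0,0.1,-1.0,0,0,0,0,0.1,-1,0,0,0,0,0.1,-1,0,0,0,0]'
python3 - <<'E'
from h import *
togo([.464,.123,.15],.3506)
a=[]
for n,(l,t,r,b) in {"top":(210,160,310,260),"scene":(330,150,430,250)}.items():
    im=camera(n);cv2.imwrite(f"pics/{n}_2full.png",im[...,::-1]);a.append(cv2.resize(im[t:b,l:r,::-1],None,fx=4,fy=4,interpolation=cv2.INTER_CUBIC))
cv2.imwrite("pics/g2.png",np.hstack(a))
E
```

```text
time: 8.77
position: [0.4646, 0.1184, 0.1561]
tool_rot: [0.985, 0.171, -0.0, 0.0]
ft_force: [0.2, -0.1, -2.0]
grip_width: 0.0377
grip_force: 55.0
t 8.7667 pos [0.4646 0.1184 0.1561] shift/.08 [ 0.013 -0.056  0.076] turn/90 [ 0.0001  0.0004 -0.0039] q [ 0.02  0.48  1.88 -0.    0.79  1.24]
```

View pics/g2.png

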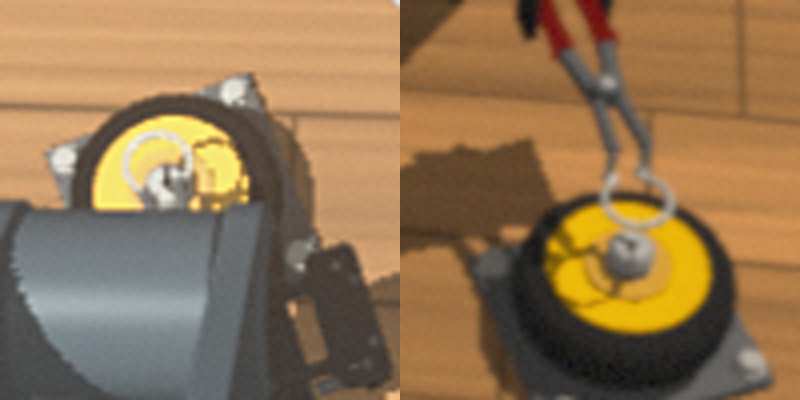

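The top crop shows the ring around (249,201), with its lower side hidden by the arm and the axle end at (252,207). The scene crop shows the whole spread ring at about (389.5,199.5) and the axle end at (388,211).

```bash
cat > m2.py <<'E'
from h import *
import sys
def white(im):
    h=cv2.cvtColor(im,cv2.COLOR_RGB2HSV).astype(float);return np.clip((100-h[...,1])/50,0,1)*np.clip((h[...,2]-80)/40,0,1)
th=np.linspace(0,2*np.pi,60,endpoint=False);cir=lambda x,y,z,r:np.c_[x+r*np.cos(th),y+r*np.sin(th),z+0*th]
def ax(n,p,box): return soft([np.vstack([proj(n,cir(p[0],p[1],z,r)) for z,r in((.0825,.011),(.0775,.015),(.065,.015))])],box)
def ringimg(n,p,box):
    s=lambda r:soft([np.vstack([proj(n,cir(*p[:2],p[2]+dz,r))]) for dz in(0.00125,)],box)
    return np.clip(s(.0215)-s(.0170),0,1)
def fit(cost,p0,step):
    p0=np.array(p0,float);return minimize(cost,p0,method="Nelder-Mead",options=dict(xatol=1e-5,fatol=1e-4,initial_simplex=np.vstack([p0]+[p0+step*np.eye(len(p0))[i] for i in range(len(p0))])))
im0={n:cv2.imread(f"pics/{n}0.png")[:,:,::-1].copy() for n in C}
A={}
for n,b in{"top":(240,194,264,218),"scene":(377,202,400,226)}.items():
    o=white(im0[n])[b[1]:b[3],b[0]:b[2]]
    r=fit(lambda p:((ax(n,p,b)-o)**2).sum(),[.5975,.1715],.006);A[n]=r.x;print("axle",n,r.x,r.fun,o.sum())
E
cat > m3.py <<'E'
from m2 import *
im={n:cv2.imread(f"pics/{n}_2full.png")[:,:,::-1].copy() for n in C}
bx={"top":(236,189,263,210),"scene":(376,189,404,209)}
W={n:white(im[n]) for n in C}; O={n:W[n][b[1]:b[3],b[0]:b[2]] for n,b in bx.items()}
mask={n:np.ones_like(O[n]) for n in C}
mask["top"][11:,9:]=0; mask["scene"][:4]=0
def cost(p,ns):
    # per-camera registration: camera sees axle at A[n]; shift world so that the axle is at 0
    return sum((mask[n]*(ringimg(n,np.array([p[0]+A[n][0],p[1]+A[n][1],p[2]]),bx[n])-O[n])**2).sum() for n in ns)
for ns in (["top","scene"],):
    r=fit(lambda p:cost(p,ns),[0,0,.127],.006);print(ns,"ring rel axle",r.x,r.fun)
for n in C:
    r=fit(lambda p:cost([p[0],p[1],.1274],[n]),[0,0],.006);print(n,"z=.1274",r.x,r.fun)
    v=np.hstack([O[n],mask[n],ringimg(n,np.array([r.x[0]+A[n][0],r.x[1]+A[n][1],.1274]),bx[n])]);cv2.imwrite(f"pics/fit_{n}.png",cv2.resize((v*255).astype(np.uint8),None,fx=6,fy=6,interpolation=cv2.INTER_NEAREST))
cv2.imwrite("pics/fit.png",np.vstack([cv2.resize(cv2.imread(f"pics/fit_{n}.png"),(500,130),interpolation=cv2.INTER_NEAREST) for n in C]))
E
python3 m3.py
```

```text
axle top [0.5977583  0.17121752] 12.063549756343715 102.24350000000001
axle scene [0.59373789 0.17263677] 42.03403270030758 79.499
['top', 'scene'] ring rel axle [ 0.00210603 -0.00193452  0.12139588] 35.81286777249135
scene z=.1274 [ 0.00722322 -0.00361588] 29.471852498462127
top z=.1274 [ 0.00069446 -0.002546  ] 2.6440536438869664
```

View pics/fit.png

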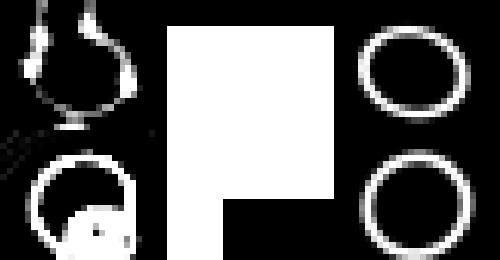

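```bash
python3 - <<'E'
from h import *
im=cv2.imread("pics/scene_2full.png")[:,:,::-1].copy()
h=cv2.cvtColor(im,cv2.COLOR_RGB2HSV)
print("bias axle top expected",proj("scene",[.5978,.1712,.0825]))
c=np.array([.5985,.1687]);d=np.array([np.cos(.354),np.sin(.354)])
for z in(.120,.1274): print(z,"centre",proj("scene",[*c,z]),"back",proj("scene",[*(c+.01925*d),z]),"sides",proj("scene",[*(c+.01925*np.array([-d[1],d[0]])),z]),proj("scene",[*(c-.01925*np.array([-d[1],d[0]])),z]))
for u in(389,390,391,392): print(u,[(r,int(h[r,u,1]),int(h[r,u,2])) for r in range(198,212)])
a=np.hstack([cv2.resize(i[187:222,370:408,::-1],None,fx=10,fy=10,interpolation=cv2.INTER_NEAREST) for i in(im,cv2.imread("pics/scene0.png")[:,:,::-1])]);cv2.imwrite("pics/z1.png",a)
E
```

```text
bias axle top expected [[387.30820009 210.81081839]]
0.12 centre [[388.23605539 201.07389187]] back [[390.95983314 207.19933637]] sides [[395.89259269 199.66003075]] [[380.53645338 202.49570534]]
0.1274 centre [[388.63556512 199.06637364]] back [[391.37823188 205.20157517]] sides [[396.33086792 197.65079005]] [[380.8967528  200.48996099]]
389 [(198, 130, 104), (199, 112, 66), (200, 195, 123), (201, 242, 201), (202, 244, 231), (203, 244, 234), (204, 202, 231), (205, 123, 214), (206, 70, 187), (207, 78, 173), (208, 54, 181), (209, 30, 177), (210, 24, 158), (211, 25, 153)]
390 [(198, 130, 106), (199, 78, 62), (200, 188, 107), (201, 241, 183), (202, 244, 227), (203, 244, 233), (204, 214, 228), (205, 128, 215), (206, 77, 182), (207, 103, 175), (208, 82, 184), (209, 42, 181), (210, 29, 176), (211, 27, 179)]
391 [(198, 126, 97), (199, 85, 63), (200, 162, 85), (201, 239, 159), (202, 244, 223), (203, 244, 233), (204, 191, 230), (205, 117, 211), (206, 78, 180), (207, 136, 182), (208, 133, 198), (209, 79, 191), (210, 39, 182), (211, 29, 183)]
392 [(198, 130, 112), (199, 103, 72), (200, 111, 71), (201, 217, 141), (202, 243, 212), (203, 244, 229), (204, 164, 227), (205, 88, 205), (206, 79, 184), (207, 168, 207), (208, 189, 217), (209, 134, 207), (210, 76, 189), (211, 45, 183)]
```

View pics/z1.png

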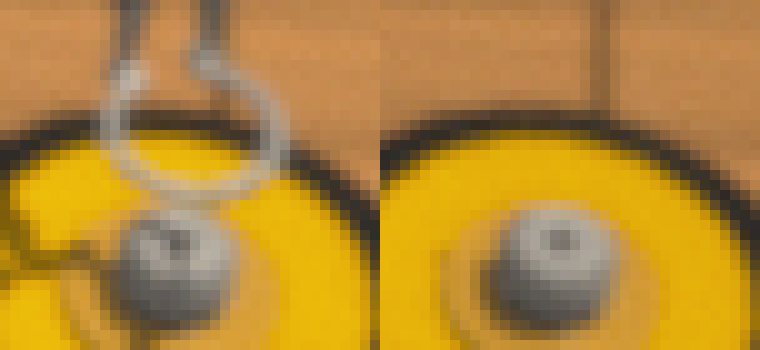

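The ring back is at (391,205.6) and the axle end at (387.6,210.4) in the scene view. This agrees with a level ring at the expected height, about 2.5 mm to −y of the axle. I will correct that and lower to just above the end.

```bash
python3 -m inch '[0,-0.035,0.2,0,0,0,0,-0.035,0.3,0,0,0,0,-0.035,0.38,0,0,0,0,-0.035,0.38,0,0,0,0,-0.035,0.38,0,0,0]'
cat > m4.py <<'E'
from m2 import *
im={n:camera(n) for n in C};[cv2.imwrite(f"pics/{n}_{sys.argv[1]}.png",im[n][...,::-1]) for n in C]
o=get_obs();z=o["position"][2]-.0284;W=white(im["top"])
b=(234,187,268,218);O=W[b[1]:b[3],b[0]:b[2]]
p=np.array([*(o["position"][:2]+[.1336,.0489]),z]);print("kin rel",p[:2]-A["top"],z)
R=ringimg;m=np.ones_like(O)
# ignore arm (big grey region) and the shaft
arm=cv2.morphologyEx((W>.5).astype(np.uint8),cv2.MORPH_OPEN,np.ones((15,15)));arm=cv2.dilate(arm,np.ones((7,7)))[b[1]:b[3],b[0]:b[2]]
m[arm>0]=0;m[cv2.dilate((ax("top",A["top"],b)>.02).astype(np.uint8),np.ones((3,3)))>0]=0
f=lambda q:(m*(ringimg("top",np.array([q[0]+A["top"][0],q[1]+A["top"][1],z]),b)-O)**2).sum()
r=fit(f,p[:2]-A["top"],.004);print("top rel",r.x,r.fun,m.mean())
v=np.hstack([cv2.resize(im["top"][b[1]:b[3],b[0]:b[2],::-1],None,fx=10,fy=10,interpolation=cv2.INTER_NEAREST),cv2.resize(im["scene"][190:221,372:406,::-1],None,fx=10,fy=10,interpolation=cv2.INTER_NEAREST)]);cv2.imwrite(f"pics/v_{sys.argv[1]}.png",v)
E
python3 m4.py 3
```

```text
time: 9.28
position: [0.4634, 0.1211, 0.1258]
tool_rot: [0.985, 0.171, -0.001, -0.0]
ft_force: [-0.1, -0.7, -1.4]
grip_width: 0.038
grip_force: 55.0
axle top [0.5977583  0.17121752] 12.063549756343715 102.24350000000001
axle scene [0.59373789 0.17263677] 42.03403270030758 79.499
kin rel [-0.00027722 -0.00096181] 0.09797870306059392
top rel [-4.11343931e-04 -4.08739977e-05] 15.55527733006536 0.7428842504743833
```

View pics/v_3.png

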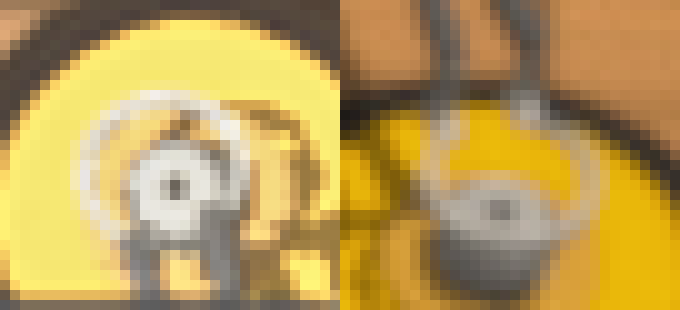

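Top view: the ring is concentric with the axle end within about 0.5 mm. The scene view agrees laterally once the height difference is allowed for. I descend gently in steps, watching the force.

```bash
python3 -m inch '[0,0,0.08,0,0,0,0,0,0.16,0,0,0,0,0,0.2,0,0,0,0,0,0.24,0,0,0,0,0,0.24,0,0,0]'
python3 -m inch '[0,0,0.02,0,0,0,0,0,0.04,0,0,0,0,0,0.06,0,0,0,0,0,0.06,0,0,0]'
python3 m4.py 4
```

```text
time: 9.8
position: [0.463, 0.1216, 0.1062]
tool_rot: [0.985, 0.171, -0.001, -0.0]
ft_force: [-0.2, -0.2, -1.0]
grip_width: 0.038
grip_force: 55.0
time: 10.13
position: [0.4634, 0.1216, 0.102]
tool_rot: [0.985, 0.171, -0.0, -0.0]
ft_force: [-0.5, -0.5, -1.8]
grip_width: 0.0377
grip_force: 55.0
axle top [0.5977583  0.17121752] 12.063549756343715 102.24350000000001
axle scene [0.59373789 0.17263677] 42.03403270030758 79.499
kin rel [-0.00065626 -0.00070537] 0.07376108235296247
top rel [2.27100766e-06 8.68939945e-04] 26.703114962610535 0.8036053130929791
```

```bash
python3 -m inch '[0,0,0.02,0,0,0,0,0,0.04,0,0,0,0,0,0.06,0,0,0,0,0,0.06,0,0,0]'
python3 -m inch '[0,0,0.01,0,0,0,0,0,0.02,0,0,0,0,0,0.028,0,0,0,0,0,0.028,0,0,0,0,0,0.028,0,0,0]'
python3 m4.py 5
```

```text
time: 10.57
position: [0.4633, 0.1216, 0.0971]
tool_rot: [0.985, 0.171, -0.0, -0.0]
ft_force: [0.2, -0.5, -1.2]
grip_width: 0.0377
grip_force: 55.0
time: 10.98
position: [0.4635, 0.1216, 0.0951]
tool_rot: [0.985, 0.171, 0.0, 0.0]
ft_force: [-0.6, -0.9, 0.3]
grip_width: 0.0374
grip_force: 55.0
axle top [0.5977583  0.17121752] 12.063549756343715 102.24350000000001
axle scene [0.59373789 0.17263677] 42.03403270030758 79.499
kin rel [-0.00065906 -0.00071378] 0.06677726797698946
top rel [-0.0003253  0.0011036] 21.334059396001543 0.8036053130929791
```

View pics/v_5.png

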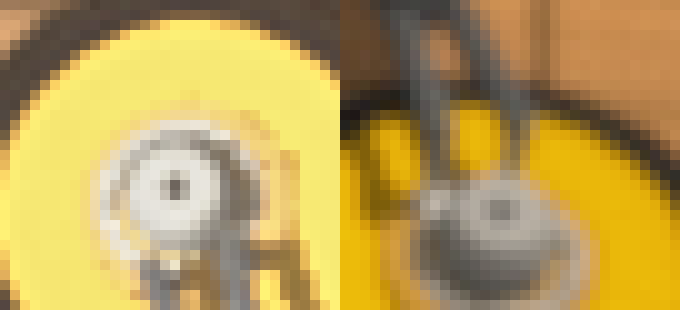

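The ring now surrounds the shaft at washer level in both views: top about (250,206), scene about (389,216). I'll let it settle and read the force.

```bash
python3 -m inch '[0,0,0.002,0,0,0,0,0,0.004,0,0,0,0,0,0.004,0,0,0,0,0,0.004,0,0,0]'
python3 -m inch '[0,0,0,0,0,0,0,0,0,0,0,0,0,0,0,0,0,0,0,0,0,0,0,0]'
```

```text
time: 11.42
position: [0.4635, 0.1216, 0.0948]
tool_rot: [0.985, 0.171, 0.0, 0.0]
ft_force: [-0.6, -0.0, -0.0]
grip_width: 0.0378
grip_force: 55.0
time: 11.75
position: [0.4635, 0.1216, 0.0948]
tool_rot: [0.985, 0.171, -0.0, 0.0]
ft_force: [0.4, -0.3, 0.2]
grip_width: 0.0376
grip_force: 55.0
```

```bash
python3 -c "
from rig import *
print(hand_in())"
```

```text
the job is handed in; nothing more can be done
None
```

I handed the job in with the circlip held fully spread around the groove. It rests lightly on the brass washer (about 1.5 N), and the pliers are still squeezed at 55 N. I saw no contact with the tin or anything else; the judge returned no verdict.

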